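# Swap reference puck and pellet holder, set out a clean beaker

## Task

On the spectrometer bench the round reference puck and the rectangular pellet holder stand in each other's place: swap them, parking one on the empty cork mat on the way, so that the puck ends in the middle of the round steel stage and the pellet holder flat in the middle of the square white tray. Then take only the smallest beaker out of the nest and set it upright in the middle of the cork mat. Leave the two larger beakers, the brown bottle and the small jar standing where they are.

Things in the scene. Friction and masses are not known exactly. Their poses are not given: they have to be found in the camera images.
- puck: reference puck: steel disc 60 mm diameter, 18 mm high, with a black upright round knob 22 mm diameter and 30 mm high on its centre (total height 48 mm), 0.25 kg nominal. Origin: centre of the underside, z up. Starts in the white tray.
- holder: pellet holder: dark steel block 64 mm (x) by 44 mm (y) by 18 mm high, with an upright aluminium grip tab on its centre, 36 mm long in x, 12 mm thick in y, 30 mm high (total height 48 mm), 0.22 kg nominal. Origin: centre of the underside, z up. Starts on the round steel stage, at any yaw.
- beaker_small: smallest porcelain beaker, white, straight-sided, open top: 58 mm outer diameter, 70 mm high, 3 mm wall, 5 mm floor, 0.06 kg nominal. Origin: centre of the underside, z up. Starts loosely nested inside the middle beaker, standing on its floor, so its rim is 80 mm above the bench, 35 mm above the middle beaker's rim.
- beaker_mid: middle porcelain beaker, white: 74 mm outer diameter, 40 mm high, 3 mm wall, 5 mm floor. It stands loosely inside the large one, its rim 45 mm above the bench. Origin: centre of the underside. To stay in place.
- beaker_large: large porcelain beaker, white, lowest of the nest: 92 mm outer diameter, 28 mm high, 3 mm wall, 5 mm floor, standing loose on the bench. Origin: centre of the underside. To stay in place.
- stage: round stage, fixed: black base 120 mm diameter with a flat steel plate 110 mm diameter, whose top is 16 mm above the bench. Origin: centre of its underside, on the bench. Target of the puck.
- tray: square white tray, fixed: 116 mm by 116 mm outside, inner floor 104 mm by 104 mm lying 6 mm above the bench, low rim up to 12 mm. Origin: centre of its underside, on the bench. Target of the pellet holder.
- mat: cork mat, fixed: 130 mm (x) by 95 mm (y), 6 mm thick, empty at the start. Origin: centre of its underside, on the bench. Parking spot for the swap, then target of the smallest beaker.
- bottle: brown glass bottle, loose bystander: 52 mm diameter, 105 mm high. Origin: centre of the underside.
- jar: small white jar with blue cap, loose bystander: 44 mm diameter, 50 mm high. Origin: centre of the underside.

How it is judged (in metres and radians):
On the way, in this order (a step that is already met when the one before it is completed fails the run):
1. the puck or the pellet holder stands released on the cork mat (its centre within 35 mm of the mat's centre) (((horizontal distance between puck and mat below 0.035 m and z of puck in the frame of mat between 0.002 and 0.01 m and angle between puck's own z axis and vertical below 0.1 rad and linear speed of puck below 0.02 m/s and contact force between the fingers and puck below 0.2 N) or (horizontal distance between holder and mat below 0.035 m and z of holder in the frame of mat between 0.002 and 0.01 m and angle between holder's own z axis and vertical below 0.1 rad and linear speed of holder below 0.02 m/s and contact force between the fingers and holder below 0.2 N))), for 0.2 s.
2. the puck stands on the steel stage and the pellet holder in the tray, both released and centred within 13 mm (horizontal distance between puck and stage below 0.013 m and z of puck in the frame of stage between 0.012 and 0.02 m and angle between each of puck, holder's own z axis and vertical below 0.1 rad and linear speed of each of puck, holder below 0.02 m/s and contact force between the fingers and puck below 0.2 N and horizontal distance between holder and tray below 0.013 m and z of holder in the frame of tray between 0.002 and 0.01 m and contact force between the fingers and holder below 0.2 N), for 0.2 s.
3. the smallest beaker stands upright on the cork mat, released and centred within 13 mm (horizontal distance between beaker_small and mat below 0.013 m and z of beaker_small in the frame of mat between 0.002 and 0.01 m and angle between beaker_small's own z axis and vertical below 0.1 rad and linear speed of beaker_small below 0.02 m/s and contact force between the fingers and beaker_small below 0.2 N), for 0.2 s.
At the end, for the whole second after the job is handed in: Puck flat on the stage, pellet holder flat in the tray, smallest beaker upright on the cork mat, each centred within 13 mm, resting on the surface (within 4 mm), tilted under 0.1 rad, released and at rest; the two larger beakers upright in the nest (all of step 2 and all of step 3 and angle between each of beaker_mid, beaker_large's own z axis and vertical below 0.1 rad); the robot touches nothing.
It fails at once if the middle or the large beaker is moved more than 20 mm, or lifted out (distance of any of beaker_mid, beaker_large from where it was at the start of the episode above 0.02 m).
It fails at once if the bottle or the jar is knocked over or moved more than 30 mm (angle between any of bottle, jar's own z axis and vertical above 0.5 rad or distance of any of bottle, jar from where it was at the start of the episode above 0.03 m).
It also fails if it takes over 115 s, if anything falls off the work surface, if the arm or the gripper's body presses on something with over 40 N, if the wrist force passes 120 N, or if a joint passes its speed limit or range.

## Robot

A 6-joint arm with a two-finger parallel gripper is mounted at the origin on the work surface. World frame = base frame: x ahead of the robot, y to its left, z up, the work surface at z = 0. Lengths are in mm, angles in rad, forces in N, time in s.
With the tool pointing down it reaches from about 300 to 850 mm from the base axis. Payload 5.4 kg.
Tool frame: the origin (TCP) lies midway between the tips of the shut fingers; the grasp point (between the pads) lies 19 mm behind it; z points along the fingers, y is the direction in which the jaws open and shut (so a half turn about z gives the same grasp; the last joint's range is limited). The gripper opens to 85 mm and grips with 20 to 120 N. Pads are 22 mm wide; open, the fingers measure 114 mm over their backs; the gripper's body (76 mm by 85 mm) begins 54 mm behind the grasp point. The pads swing forward as they close: fully open they stand 13 mm farther back than shut.
Start: joints at [-1.46, 0.158, 1.597, -0, 1.386, -0.21], TCP at [181.288, -545.656, 231.299] pointing down, gripper open.
Joint ranges: [-2.91, 2.91], [-0.94, 2.29], [0.18, 2.7], [-1.29, 4.43], [0.17, 2.64], [-3, 3]. Speed limits (rad/s): [2.57, 2.57, 3.14, 3.14, 3.14, 3.14].

## Interface

Orientations are given as a unit quaternion [x, y, z, w].
In Python, from bench import bot, cams gives the robot as it stands.
- The arm moves only by the tool drive_tool, never from a script. Its argument "series" is a list of rows, each a list of 3 entries, a list of its own where there are three numbers: the closure, from -1 (fully open) to 1 (shut), then the shift along the tool's x, y, z in units of 40 mm (1.0 is 40 mm), then the turn, a rotation vector about the tool's x, y, z in units of 6 degrees (1.0 is 6 degrees). A call has 1 to 5 rows; each row shifts and turns the commanded pose from where the row before left it, along the tool's axes as they then stand; what a row does not reach is not made up. A row lasts 1/10 s, in which the tool goes at most 50 mm and 8.59 degrees, less where a joint would pass 70% of its speed; a pose out of reach is approached as far as the arm can. A call is refused whole if a number of a shift passes 1 or a number of a turn 1, either way. A call with a gripper value outside its range is refused whole. The fingers move at their own pace and stop on an object; the grip force is fixed at half the most. Time passes only in rows, so rows that do not move let the fingers close. It gives the time, the measured TCP pose, the force and the opening at its end, in the units of the state.
- bot.observe(): the state, without advancing time (a new reading comes with each control period).
- cams.read_camera(name): name is "side" or "top" or "wrist"; returns a dict with "color" (420x560x3 uint8, blue, green, red), "camera_matrix" (3x3 intrinsics, pixels), "dist_coeffs" ([k1, k2, p1, p2, k3] as OpenCV has them; the pictures are not rectified), "xyz" and "rotation" of the camera in the world; the wrist camera has in their place "T_tool_cam" (4x4, takes a point from camera to tool coordinates, whose origin is the TCP and whose axes are the flange's). Camera axes: x right, y down, z forward; pixel columns grow to the right and rows downward; lengths in mm; the calibration is good to about 2 mm. A picture is of the moment at which its call begins: read the wrist's pose just before it. There is no depth.
- bot.hand_in(): hands the job in, once; it reports no verdict.
The state is a dict: "clock": time; "joints": joint angles; "joint_velocities": joint speeds; "effort": joint torques, N m; "tcp_pos": TCP position; "tcp_rot": TCP orientation; "contact_force": force on the tool from outside, world axes, zero at the start; "torque": the same for the moment, N m; "width": finger opening in mm.
Only numpy, scipy, OpenCV 4.12 (cv2) and the standard library are available. Lean on these libraries where they do the work, as an engineer would, in place of code of your own. Each camera call takes 0.05 s, during which the arm holds its last target. There are 200 camera calls.

## Working session

There is one attempt and no reset: what is moved stays moved. The work goes in short steps, Python scripts to look and compute and a tool call to move; the robot and the scene stay as the last step left them, time stands still between calls to the robot, and variables do not carry over. Pictures are saved under pics/ and viewed, about 12 in all and at most 16, crops included, and the job is handed in when it is done.

Besides the shell and the picture viewer there is one more tool, called after ">>>" as name(argument=value, ...) on one line, values as JSON. drive_tool: Moves the arm, as the interface text tells. Its arguments: {"type":"object","properties":{"series":{"type":"array"}},"required":["series"]}

```bash
mkdir -p pics; ls; cat > h.py <<'E'
import numpy as np, cv2
from scipy.spatial.transform import Rotation as R
from bench import bot, cams
def snap(name,fn=None):
    s=bot.observe(); d=cams.read_camera(name)
    if name=='wrist':
        T=np.eye(4);T[:3,:3]=R.from_quat(s['tcp_rot']).as_matrix();T[:3,3]=s['tcp_pos']
        T=T@np.array(d['T_tool_cam']); d['P'],d['Rm']=T[:3,3],T[:3,:3]
    else:
        r=np.array(d['rotation'],float)
        d['P']=np.array(d['xyz'],float); d['Rm']=r if r.shape==(3,3) else R.from_quat(r).as_matrix()
    if fn: cv2.imwrite('pics/'+fn,d['color'])
    return d
def ray(d,uv,z):
    p=cv2.undistortPoints(np.array(uv,float).reshape(-1,1,2),np.array(d['camera_matrix']),np.array(d['dist_coeffs'])).reshape(-1,2)
    v=np.c_[p,np.ones(len(p))]@d['Rm'].T
    return d['P']+v*((z-d['P'][2])/v[:,2])[:,None]
E
python3 - <<'E'
from h import *
s=bot.observe(); print(s['clock'],s['tcp_pos'],s['tcp_rot'],s['width'])
a=snap('top','top0.png');b=snap('side','side0.png')
for d in (a,b): print(d['P'],d['Rm'].round(3).tolist(),np.array(d['camera_matrix']).round(1).tolist())
w=snap('wrist'); print(np.array(w['T_tool_cam']).round(3).tolist())
E
```

```text
pics
0.0 [ 181.22573616 -545.0649906   230.28675501] [ 9.87163437e-01  1.59710442e-01  4.61494951e-05 -9.59393033e-04] 85.43710784342912
[ 389.79063218    4.44703483 1305.02379775] [[0.002, -0.991, 0.13], [-1.0, -0.004, -0.011], [0.011, -0.13, -0.991]] [[543.2, 0.0, 276.5], [0.0, 543.2, 208.7], [0.0, 0.0, 1.0]]
[433.79583987 557.87348407 627.10104282] [[-0.977, -0.146, 0.155], [-0.213, 0.698, -0.684], [-0.008, -0.701, -0.713]] [[443.2, 0.0, 280.8], [0.0, 443.2, 213.4], [0.0, 0.0, 1.0]]
[[-0.0, -0.95, -0.314, 80.606], [1.0, -0.0, -0.001, 0.334], [0.001, -0.314, 0.95, -142.267], [0.0, 0.0, 0.0, 1.0]]
```

View pics/top0.png

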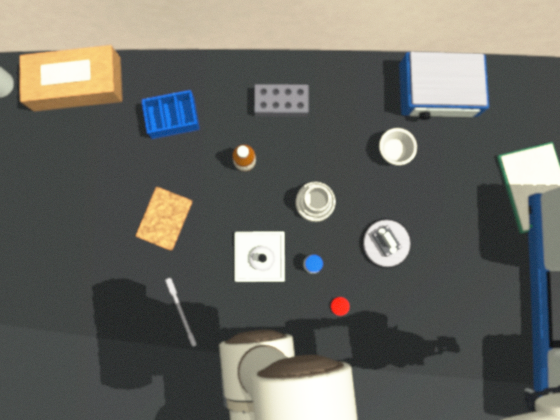

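View pics/side0.png

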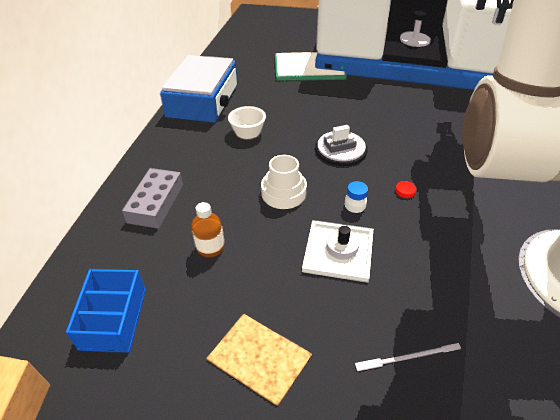

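The top view shows the tray with the puck at (260,257), the stage with the holder at (387,243), the mat at (164,218), the nest at (316,201), the jar at (313,264) and the bottle at (244,157). The side view shows the same objects: mat (260,357), tray (340,250), stage (341,147), nest (284,180).

```bash
cat > m.py <<'E'
from h import *
def big(mask,near,r,o=3):
    m=mask.astype(np.uint8)*255
    c=np.zeros_like(m);cv2.circle(c,near,r,255,-1); m&=c
    m=cv2.morphologyEx(m,cv2.MORPH_CLOSE,np.ones((o,o)))
    cs,_=cv2.findContours(m,cv2.RETR_EXTERNAL,cv2.CHAIN_APPROX_NONE)
    return max(cs,key=cv2.contourArea)
def hsv(d): return cv2.cvtColor(d['color'],cv2.COLOR_BGR2HSV).astype(int)
E
python3 - <<'E'
from m import *
for cam,pos in (('top',dict(mat=(164,218,40),tray=(260,257,40),stage=(387,243,28))),('side',dict(mat=(260,357,65),tray=(340,250,50),stage=(341,147,32)))):
    d=snap(cam);h=hsv(d);H,S,V=h[...,0],h[...,1],h[...,2]
    for n,(x,y,r) in pos.items():
        m=(S>90)&(V>90)&(H<30) if n=='mat' else (V>110)
        c=big(m,(x,y),r,5); zz={'mat':6,'tray':12,'stage':16}[n]
        w=ray(d,c.reshape(-1,2),zz)[:,:2].astype(np.float32)
        rc=cv2.minAreaRect(w) if n!='stage' else cv2.fitEllipse(cv2.convexHull(w))
        print(cam,n,[np.round(k,1) for k in rc])
    if cam=='top':
        # puck knob, holder tab, small beaker rim, bottle, jar
        for n,(x,y),z in (('knob',(262,258),48+6),('tab',(387,237),64),('rim',(316,194),80),('jar',(313,264),50),('bottle',(243,153),105)):
            print(n,ray(d,[(x,y)],z).round(1))
    cr=[(255,250)] 
d=snap('top'); c=d['color'][140:300,120:420]
cv2.imwrite('pics/topc.png',cv2.resize(c,None,fx=2.6,fy=2.6,interpolation=cv2.INTER_CUBIC))
E
```

```text
top mat [array([536.8, 262.7]), array([100. , 134.1]), np.float64(68.7)]
top tray [array([445.5,  30.6]), array([121.3, 121.2]), np.float64(0.6)]
top stage [array([ 478.1, -273.8]), array([112.5, 114. ]), np.float64(88.6)]
knob [[439.7  24.   54. ]]
tab [[ 488.  -263.8   64. ]]
rim [[584.9 -99.   80. ]]
jar [[426.4 -93.5  50. ]]
bottle [[674.   67.6 105. ]]
side mat [array([537.3, 263.8]), array([ 96.9, 131.3]), np.float64(68.9)]
side tray [array([446.7,  34.3]), array([118.3, 128.1]), np.float64(0.7)]
side stage [array([ 477.8, -283.5]), array([110.6, 140.5]), np.float64(174.3)]
```

View pics/topc.png

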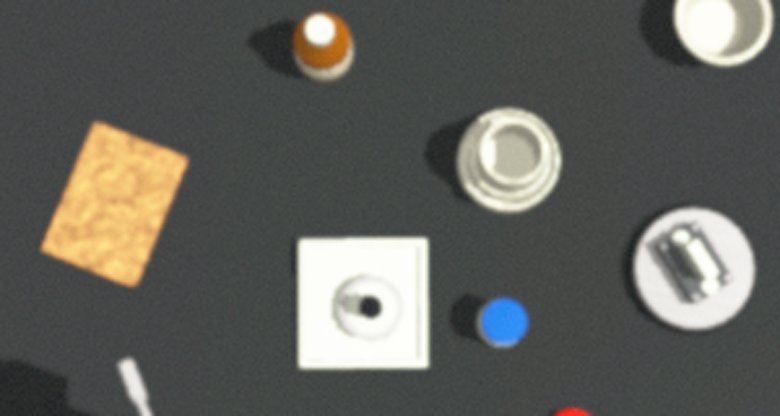

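>>> drive_tool(series=[[-1, [0.92, -0.41, 0], [0, 0, 0]], [-1, [0.92, -0.41, 0], [0, 0, 0]], [-1, [0.92, -0.41, 0], [0, 0, 0]], [-1, [0.92, -0.41, 0], [0, 0, 0]], [-1, [0.92, -0.41, 0], [0, 0, 0]]])

```text
clock: 0.8
tcp_pos: [331.0, -408.6, 231.4]
tcp_rot: [0.987, 0.16, 0.0, 0.0]
contact_force: [0.2, -0.8, -0.2]
width: 85.6
```

>>> drive_tool(series=[[-1, [0.92, -0.41, 0], [0, 0, 0]], [-1, [0.92, -0.41, 0], [0, 0, 0]], [-1, [0.92, -0.41, 0], [0, 0, 0]], [-1, [0.92, -0.41, 0], [0, 0, 0]], [-1, [0.92, -0.41, 0], [0, 0, 0]]])

```text
clock: 1.3
tcp_pos: [479.9, -272.7, 231.4]
tcp_rot: [0.987, 0.16, 0.0, 0.0]
contact_force: [-0.0, -0.7, 0.6]
width: 85.7
```

```bash
python3 - <<'E'
from m import *
s=bot.observe(); print(s['clock'],s['tcp_pos'],s['tcp_rot'],s['joints'])
d=snap('wrist','w1.png')
E
```

```text
1.3 [ 479.87392975 -272.66931424  231.37079115] [9.87164019e-01 1.59709688e-01 8.19391166e-05 9.55782973e-05] [-7.35704920e-01  9.86636831e-02  1.66248611e+00  8.72238670e-06
  1.38019122e+00  5.14296635e-01]
```

View pics/w1.png

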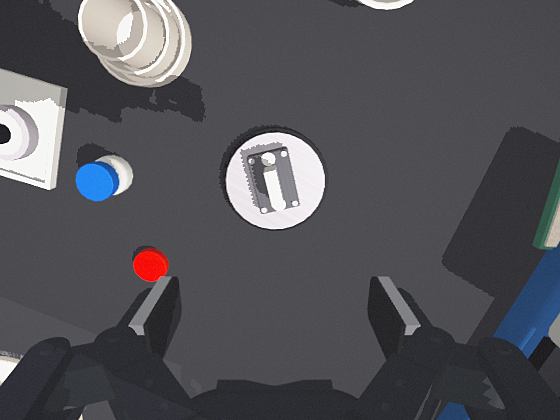

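```bash
python3 - <<'E'
from m import *
d=snap('wrist');h=hsv(d);V,S=h[...,2],h[...,1]
c=big(V>150,(275,180),56,5); w=ray(d,c.reshape(-1,2),16)[:,:2].astype(np.float32)
print('stage',cv2.fitEllipse(cv2.convexHull(w)))
st=np.zeros(V.shape,np.uint8);cv2.drawContours(st,[c],-1,255,-1);st=cv2.erode(st,np.ones((9,9)))
m=((V<150)&(st>0))
c=big(m,(275,180),48,7); w=ray(d,c.reshape(-1,2),34)[:,:2].astype(np.float32)
print('block',cv2.minAreaRect(w))
x=d['color'][120:240,215:335].copy()
cv2.imwrite('pics/w1c.png',cv2.resize(x,None,fx=5,fy=5,interpolation=cv2.INTER_CUBIC))
E
```

```text
stage ((479.8918762207031, -273.7489013671875), (109.10189819335938, 109.7481689453125), 25.77202796936035)
block ((487.03607177734375, -265.3802490234375), (72.77342987060547, 48.79076385498047), 31.5577449798584)
```

View pics/w1c.png

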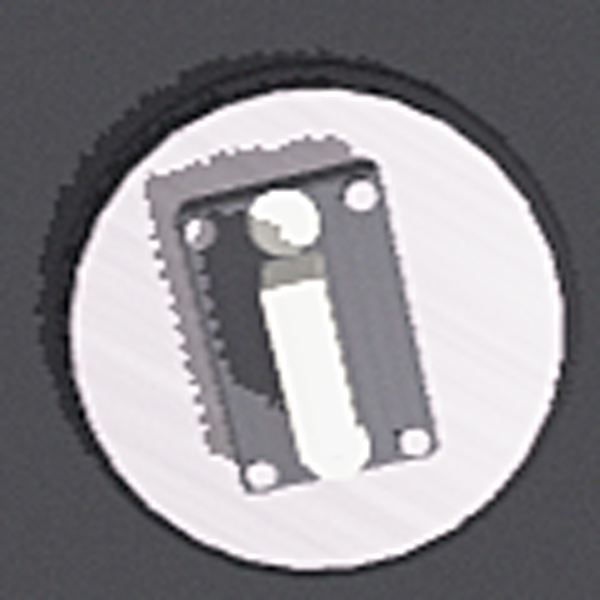

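The crop shows the holder's four block corners at crop pixels (182,205), (378,160), (437,445) and (248,490), clear of the shadow that widened the mask.

```bash
python3 - <<'E'
from m import *
d=snap('wrist');s=bot.observe()
p=np.array([(182,205),(378,160),(437,445),(248,490)])/5+np.array([215,120])-0.4
w=ray(d,p,34)[:,:2];print(w.round(1),w.mean(0),np.linalg.norm(w-np.roll(w,1,0),axis=1))
a=w[0]+w[1]-w[2]-w[3];print('yaw',np.degrees(np.arctan2(a[1],a[0])))
e=R.from_quat(s['tcp_rot']).as_matrix();print('toolyaw',np.degrees(np.arctan2(e[1,0],e[0,0])))
E
cat > go.py <<'E'
import sys
from h import *
x,y,z,*yw=map(float,sys.argv[1:]);s=bot.observe();M=R.from_quat(s['tcp_rot']).as_matrix()
t=M.T@(np.array([x,y,z])-s['tcp_pos'])
print(s['clock'],np.round(s['tcp_pos'],1),'w',round(s['width'],1),'shift units',np.round(t/40,2),'yaw',np.degrees(np.arctan2(M[1,0],M[0,0])).round(1),'f',np.round(s['contact_force'],1))
E
```

```text
[[ 499.5 -239.3]
 [ 521.1 -274.5]
 [ 467.7 -307. ]
 [ 444.8 -271.5]] [ 483.291134   -273.08969504] [63.45589763 41.35623846 62.55563775 42.16963786]
yaw 30.894134115065736
toolyaw 18.602939270817185
```

>>> drive_tool(series=[[-1, [0.08, 0.04, 0.97], [0, 0, -0.7]], [-1, [0, 0, 0.97], [0, 0, -0.7]], [-1, [0, 0, 0.97], [0, 0, -0.7]], [-1, [0, 0, 0.97], [0, 0, 0]], [-1, [0, 0, 0.8], [0, 0, 0]]])

```text
clock: 1.95
tcp_pos: [480.7, -275.0, 41.9]
tcp_rot: [0.964, 0.266, -0.001, -0.001]
contact_force: [-0.1, 0.1, -0.2]
width: 85.7
```

```bash
python3 go.py 483.3 -273 38; python3 -c "
from h import *
snap('wrist','w2.png')"
```

```text
1.95 [ 480.7 -275.    41.9] w 85.7 shift units [ 0.08 -0.01  0.1 ] yaw 30.9 f [-0.1  0.1 -0.2]
```

View pics/w2.png

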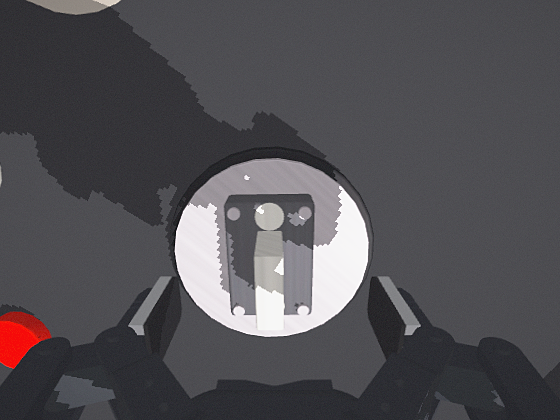

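The holder is square to the jaws, with the tab at column 270 midway between the fingers (165 and 385). I'll correct by 3 mm, close and lift.

>>> drive_tool(series=[[-1, [0.08, 0, 0.08], [0, 0, 0]], [1, [0, 0, 0], [0, 0, 0]], [1, [0, 0, 0], [0, 0, 0]], [1, [0, 0, 0], [0, 0, 0]], [1, [0, 0, 0], [0, 0, 0]]])

```text
clock: 2.5
tcp_pos: [485.8, -273.5, 42.2]
tcp_rot: [0.964, 0.267, 0.001, 0.001]
contact_force: [-0.3, -0.2, -0.4]
width: 28.3
```

>>> drive_tool(series=[[1, [0, 0, 0], [0, 0, 0]], [1, [0, 0, 0], [0, 0, 0]], [1, [0, 0, 0], [0, 0, 0]], [1, [0, 0, 0], [0, 0, 0]], [1, [0, 0, 0], [0, 0, 0]]])

```text
clock: 3.0
tcp_pos: [485.6, -273.2, 41.7]
tcp_rot: [0.964, 0.267, 0.0, 0.0]
contact_force: [-0.5, 1.6, 5.3]
width: 10.6
```

```bash
python3 go.py 537 263 150
```

```text
3.0 [ 485.6 -273.2   41.7] w 10.6 shift units [  8.   -10.83  -2.72] yaw 31.0 f [-0.5  1.6  5.3]
```

>>> drive_tool(series=[[1, [0, 0, -0.9], [0, 0, 0]], [1, [0, 0, -0.9], [0, 0, 0]], [1, [0, 0, -0.92], [0, 0, 0]], [1, [0.57, -0.77, 0], [0, 0, 0]], [1, [0.57, -0.77, 0], [0, 0, 0]]])

```text
clock: 3.5
tcp_pos: [492.8, -196.6, 150.5]
tcp_rot: [0.964, 0.266, 0.001, 0.001]
contact_force: [0.3, 0.6, -3.0]
width: 10.7
```

>>> drive_tool(series=[[1, [0.57, -0.77, 0], [0, 0, 0]], [1, [0.57, -0.77, 0], [0, 0, 0]], [1, [0.57, -0.77, 0], [0, 0, 0]], [1, [0.57, -0.77, 0], [0, 0, 0]], [1, [0.57, -0.77, 0], [0, 0, 0]]])

```text
clock: 4.0
tcp_pos: [510.0, -4.1, 148.6]
tcp_rot: [0.964, 0.267, -0.001, -0.0]
contact_force: [0.6, -0.1, -2.7]
width: 10.6
```

>>> drive_tool(series=[[1, [0.57, -0.77, 0], [0, 0, 0]], [1, [0.57, -0.77, 0], [0, 0, 0]], [1, [0.57, -0.77, 0], [0, 0, 0]], [1, [0.57, -0.77, 0], [0, 0, 0]], [1, [0.57, -0.77, 0], [0, 0, 0]]])

```text
clock: 4.5
tcp_pos: [528.4, 186.3, 148.5]
tcp_rot: [0.964, 0.267, -0.001, -0.0]
contact_force: [0.3, -0.2, -2.8]
width: 10.7
```

>>> drive_tool(series=[[1, [0.57, -0.77, 0], [0, 0, 0]], [1, [0.57, -0.77, 0], [0, 0, 0]], [1, [0, 0, 0], [0, 0, 0]]])

```text
clock: 4.8
tcp_pos: [535.7, 265.1, 148.5]
tcp_rot: [0.963, 0.269, -0.001, -0.001]
contact_force: [-0.6, -1.0, -3.1]
width: 10.6
```

```bash
python3 go.py 537 263 32; python3 -c "
from h import *
snap('wrist','w3.png')"
```

```text
4.8 [535.7 265.1 148.5] w 10.6 shift units [0.   0.07 2.91] yaw 31.2 f [-0.6 -1.  -3.1]
```

View pics/w3.png

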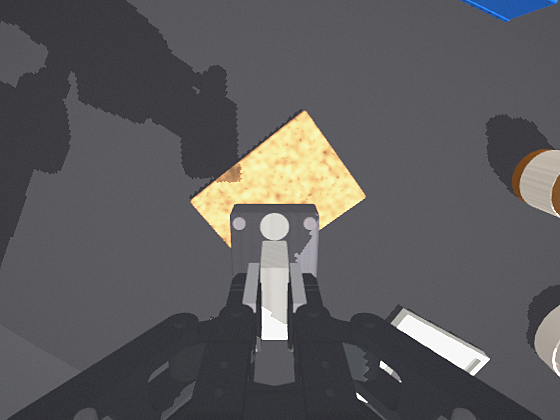

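The holder hangs level and centred in the fingers, with the mat beyond it. I'll set it down.

>>> drive_tool(series=[[1, [0, 0.05, 0.8], [0, 0, 0]], [1, [0, 0, 0.8], [0, 0, 0]], [1, [0, 0, 0.7], [0, 0, 0]], [1, [0, 0, 0.4], [0, 0, 0]], [1, [0, 0, 0.18], [0, 0, 0]]])

```text
clock: 5.35
tcp_pos: [536.3, 258.2, 32.2]
tcp_rot: [0.964, 0.267, -0.002, 0.0]
contact_force: [-0.3, -1.0, -3.3]
width: 11.0
```

>>> drive_tool(series=[[1, [0, 0, 0.02], [0, 0, 0]]])

```text
clock: 5.45
tcp_pos: [537.6, 258.9, 33.3]
tcp_rot: [0.964, 0.267, -0.001, 0.0]
contact_force: [0.3, -0.9, -2.6]
width: 10.7
```

```bash
python3 go.py 537 263 32
```

```text
5.45 [537.6 258.9  33.3] w 10.7 shift units [ 0.04 -0.1   0.03] yaw 30.9 f [ 0.3 -0.9 -2.6]
```

>>> drive_tool(series=[[1, [0, 0, 0.03], [0, 0, 0]], [1, [0, 0, 0.03], [0, 0, 0]], [1, [0, 0, 0], [0, 0, 0]]])

```text
clock: 5.75
tcp_pos: [538.6, 259.6, 32.3]
tcp_rot: [0.964, 0.267, 0.001, 0.0]
contact_force: [-0.2, -1.1, -2.6]
width: 10.6
```

```bash
python3 go.py 537 263 32
```

```text
5.75 [538.6 259.6  32.3] w 10.6 shift units [ 0.01 -0.09  0.01] yaw 31.0 f [-0.2 -1.1 -2.6]
```

>>> drive_tool(series=[[1, [0, 0, 0.03], [0, 0, 0]], [1, [0, 0, 0.03], [0, 0, 0]]])

```text
clock: 5.95
tcp_pos: [538.7, 259.7, 31.7]
tcp_rot: [0.964, 0.267, 0.0, 0.0]
contact_force: [-10.1, -3.4, 20.7]
width: 10.7
```

>>> drive_tool(series=[[1, [0, 0, 0.03], [0, 0, 0]], [1, [0, 0, 0], [0, 0, 0]]])

```text
clock: 6.15
tcp_pos: [538.7, 259.7, 31.7]
tcp_rot: [0.964, 0.267, 0.0, 0.0]
contact_force: [-10.7, -4.5, 21.4]
width: 10.3
```

Contact felt, so I'll release and rise.

>>> drive_tool(series=[[-0.4, [0, 0, -0.03], [0, 0, 0]], [-0.4, [0, 0, 0], [0, 0, 0]], [-0.4, [0, 0, 0], [0, 0, 0]], [-0.4, [0, 0, 0], [0, 0, 0]], [-0.4, [0, 0, 0], [0, 0, 0]]])

```text
clock: 6.65
tcp_pos: [537.7, 259.4, 28.7]
tcp_rot: [0.964, 0.267, -0.0, -0.0]
contact_force: [0.3, -0.5, 0.4]
width: 59.7
```

>>> drive_tool(series=[[-0.4, [0, 0, -0.6], [0, 0, 0]], [-0.4, [0, 0, -1], [0, 0, 0]], [-0.4, [0, 0, -1], [0, 0, 0]], [-0.4, [0, 0, -1], [0, 0, 0]], [-0.4, [0, 0, -0.9], [0, 0, 0]]])

```text
clock: 7.15
tcp_pos: [537.9, 259.5, 210.9]
tcp_rot: [0.964, 0.267, 0.001, 0.0]
contact_force: [0.5, -0.1, 0.1]
width: 59.6
```

```bash
python3 go.py 440 24 180;python3 -c "
from h import *
snap('wrist','w4.png')"
```

```text
7.15 [537.9 259.5 210.9] w 59.6 shift units [-5.13  3.79  0.77] yaw 31.0 f [ 0.5 -0.1  0.1]
```

View pics/w4.png

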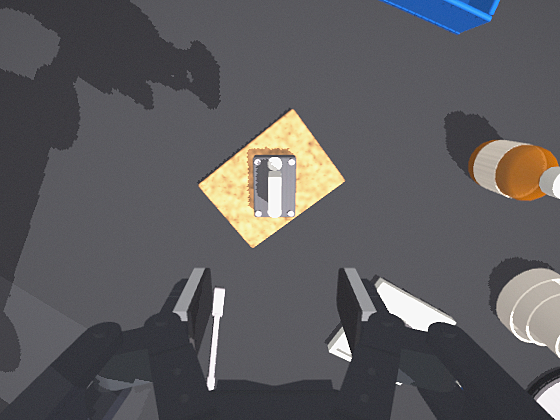

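The holder stands upright near the mat centre (275,186). Next is the puck.

```bash
python3 - <<'E'
from m import *
d=snap('wrist');h=hsv(d)
w=ray(d,[(254,156),(296,154),(297,216),(254,217)],24)[:,:2];print('holder',w.mean(0),np.linalg.norm(w-np.roll(w,1,0),axis=1))
c=big((h[...,1]>60)&(h[...,2]>90)&(h[...,0]<30),(272,180),80,5)
print('mat',cv2.minAreaRect(ray(d,cv2.convexHull(c).reshape(-1,2),6)[:,:2].astype(np.float32)))
E
```

```text
holder [544.30982367 259.96684071] [65.39145239 42.822704   66.34716204 46.33128371]
mat ((538.2322387695312, 263.4654541015625), (95.35120391845703, 129.96217346191406), 68.91853332519531)
```

>>> drive_tool(series=[[-0.4, [-0.73, 0.54, 0], [0, 0, 0]], [-0.4, [-0.73, 0.54, 0], [0, 0, 0]], [-0.4, [-0.73, 0.54, 0], [0, 0, 0]], [-0.4, [-0.73, 0.54, 0], [0, 0, 0]], [-0.4, [-0.73, 0.54, 0], [0, 0, 0]]])

```text
clock: 7.75
tcp_pos: [467.0, 90.6, 207.8]
tcp_rot: [0.964, 0.267, -0.001, -0.0]
contact_force: [1.0, -0.4, -0.3]
width: 59.7
```

>>> drive_tool(series=[[-0.4, [-0.73, 0.54, 0], [0, 0, 0]], [-0.4, [-0.73, 0.54, 0], [0, 0, 0]], [-0.4, [0, 0, 0], [0, 0, 0]]])

```text
clock: 8.05
tcp_pos: [439.0, 21.8, 207.9]
tcp_rot: [0.964, 0.265, -0.001, 0.0]
contact_force: [-0.0, 0.0, 0.2]
width: 59.5
```

```bash
python3 go.py 440 24 30;python3 - <<'E'
from m import *
d=snap('wrist','w5.png');h=hsv(d);V=h[...,2]
print(cv2.projectPoints(np.array([[440.,24,54],[445,31,12]]),cv2.Rodrigues(d['Rm'].T)[0],-d['Rm'].T@d['P'],np.array(d['camera_matrix']),np.array(d['dist_coeffs']))[0].reshape(-1,2))
E
```

```text
8.05 [439.   21.8 207.9] w 59.5 shift units [ 0.06 -0.03  4.45] yaw 30.7 f [-0.   0.   0.2]
[[272.54151842 194.46327689]
 [269.41883024 176.78152085]]
```

View pics/w5.png

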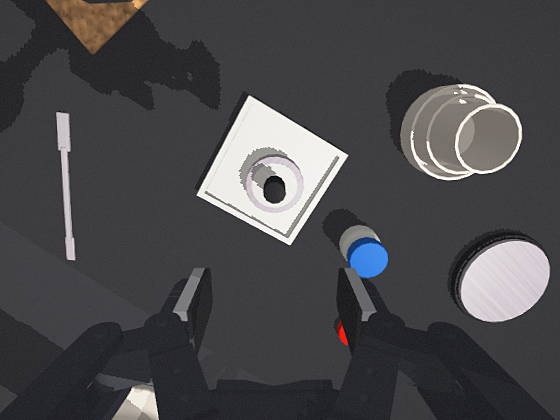

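The view shows the knob top at (274,189), the tray corners at (250,96), (348,154), (291,244) and (197,195), and the jar, nest and empty stage to the right.

```bash
python3 - <<'E'
from m import *
d=snap('wrist');h=hsv(d);V=h[...,2];S=h[...,1]
c=big(V<60,(274,189),13);w=ray(d,c.reshape(-1,2),54)[:,:2].astype(np.float32)
k=cv2.minEnclosingCircle(w);print('knob',k); x=np.array(k[0])
c=big(V>150,(272,170),90,9);w=ray(d,c.reshape(-1,2),12)[:,:2].astype(np.float32);print('tray',cv2.minAreaRect(w))
c=big((V>140)&(h[...,1]<60),(503,278),52,9);w=ray(d,c.reshape(-1,2),16)[:,:2].astype(np.float32);print('stage',cv2.fitEllipse(cv2.convexHull(w)))
E
```

```text
knob ((445.5830383300781, 26.837614059448242), 12.041267395019531)
tray ((447.1738586425781, 30.990638732910156), (116.54503631591797, 116.53407287597656), 0.6115452647209167)
stage ((479.67083740234375, -272.9665832519531), (108.57464599609375, 108.85848999023438), 39.84591293334961)
```

>>> drive_tool(series=[[-0.4, [0.2, -0.03, 0.95], [0, 0, 0]], [-0.4, [0, 0, 0.95], [0, 0, 0]], [-0.4, [0, 0, 0.95], [0, 0, 0]], [-0.4, [0, 0, 0.95], [0, 0, 0]], [-0.4, [0, 0, 0.6], [0, 0, 0]]])

```text
clock: 8.65
tcp_pos: [444.8, 31.3, 29.7]
tcp_rot: [0.963, 0.268, -0.002, -0.001]
contact_force: [0.2, -0.2, -0.8]
width: 60.1
```

```bash
python3 go.py 445 27 31;python3 - <<'E'
from m import *
d=snap('wrist','w6.png')
E
```

```text
8.65 [444.8  31.3  29.7] w 60.1 shift units [-0.05  0.1  -0.03] yaw 31.1 f [ 0.2 -0.2 -0.8]
```

View pics/w6.png

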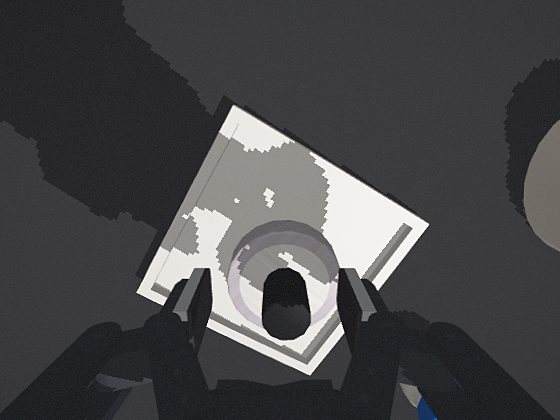

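```bash
python3 - <<'E'
from m import *
d=snap('wrist');s=bot.observe();M=R.from_quat(s['tcp_rot']).as_matrix()
for p in ((286,320),(287,312)):
    w=ray(d,[p],54)[0];print(w,(M.T@(w-s['tcp_pos'])/40).round(2))
E
```

```text
[442.21415438  25.34833474  54.        ] [-0.1   0.12 -0.62]
[445.76830141  27.06650875  54.        ] [-0.    0.13 -0.62]
```

The knob sits 5 mm along +y of the tool. I'll shift, close and lift slightly.

>>> drive_tool(series=[[-0.4, [-0.03, 0.12, 0], [0, 0, 0]], [1, [0, 0, 0], [0, 0, 0]], [1, [0, 0, 0], [0, 0, 0]], [1, [0, 0, 0], [0, 0, 0]], [1, [0, 0, 0], [0, 0, 0]]])

```text
clock: 9.25
tcp_pos: [449.4, 24.9, 34.6]
tcp_rot: [0.964, 0.267, 0.001, 0.001]
contact_force: [-1.4, 1.2, 7.1]
width: 19.9
```

>>> drive_tool(series=[[1, [0, 0, 0], [0, 0, 0]], [1, [0, 0, 0], [0, 0, 0]], [1, [0, 0, 0], [0, 0, 0]], [1, [0, 0, 0], [0, 0, 0]]])

```text
clock: 9.65
tcp_pos: [449.4, 24.9, 34.6]
tcp_rot: [0.964, 0.267, 0.001, 0.001]
contact_force: [-2.0, 1.0, 6.3]
width: 19.8
```

```bash
python3 go.py 479.5 -273.3 150
```

```text
9.65 [449.4  24.9  34.6] w 19.8 shift units [-3.19  6.78 -2.88] yaw 31.0 f [-2.   1.   6.3]
```

>>> drive_tool(series=[[1, [0, 0, -0.95], [0, 0, 0]], [1, [0, 0, -0.95], [0, 0, 0]], [1, [0, 0, -0.95], [0, 0, 0]], [1, [-0.4, 0.85, 0], [0, 0, 0]], [1, [-0.4, 0.85, 0], [0, 0, 0]]])

```text
clock: 10.15
tcp_pos: [456.6, -50.4, 148.8]
tcp_rot: [0.963, 0.268, 0.002, 0.001]
contact_force: [1.1, -0.2, -4.2]
width: 19.6
```

>>> drive_tool(series=[[1, [-0.4, 0.85, 0], [0, 0, 0]], [1, [-0.4, 0.85, 0], [0, 0, 0]], [1, [-0.4, 0.85, 0], [0, 0, 0]], [1, [-0.4, 0.85, 0], [0, 0, 0]], [1, [-0.4, 0.85, 0], [0, 0, 0]]])

```text
clock: 10.65
tcp_pos: [474.2, -238.0, 146.9]
tcp_rot: [0.964, 0.267, -0.0, -0.0]
contact_force: [0.6, 0.4, -4.0]
width: 19.3
```

>>> drive_tool(series=[[1, [-0.4, 0.85, 0], [0, 0, 0]], [1, [0, 0, 0], [0, 0, 0]]])

```text
clock: 10.85
tcp_pos: [478.3, -278.5, 147.4]
tcp_rot: [0.964, 0.265, 0.0, 0.002]
contact_force: [-0.1, 0.5, -2.1]
width: 19.6
```

```bash
python3 go.py 479.5 -273.3 45;python3 - <<'E'
from m import *
d=snap('wrist','w7.png')
E
```

```text
10.85 [ 478.3 -278.5  147.4] w 19.6 shift units [ 0.09 -0.1   2.56] yaw 30.7 f [-0.1  0.5 -2.1]
```

View pics/w7.png

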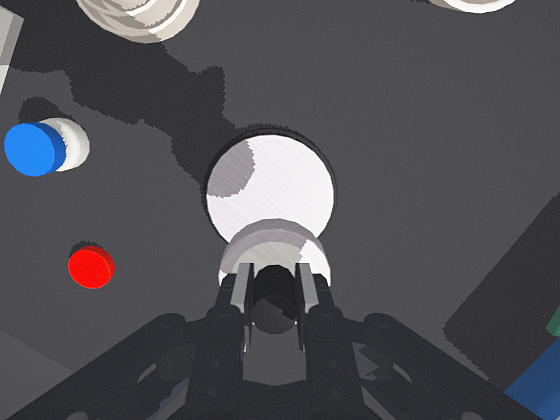

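```bash
python3 - <<'E'
from m import *
d=snap('wrist');s=bot.observe();M=R.from_quat(s['tcp_rot']).as_matrix()
for p,dz in (((274,219),-27),((274,241),-9),((219,280),-20),((330,278),-20),((274,333),21)):
    w=ray(d,[p],s['tcp_pos'][2]+dz)[0];print(p,(M.T@(w-s['tcp_pos'])).round(1))
E
```

```text
(274, 219) [21.2  1.7 27. ]
(274, 241) [15.8  1.7  9. ]
(219, 280) [-12.4 -29.1  20. ]
(330, 278) [-11.2  32.9  20. ]
(274, 333) [-15.9   1.6 -21. ]
```

The puck hangs about 7 mm behind the tool centre (disc edge at row 219), so I'll compensate when placing it.

>>> drive_tool(series=[[1, [0.25, -0.12, 0.6], [0, 0, 0]], [1, [0, 0, 0.8], [0, 0, 0]], [1, [0, 0, 0.7], [0, 0, 0]], [1, [0, 0, 0.35], [0, 0, 0]], [1, [0, 0, 0], [0, 0, 0]]])

```text
clock: 11.45
tcp_pos: [483.2, -262.7, 47.1]
tcp_rot: [0.964, 0.268, -0.001, -0.002]
contact_force: [-0.2, 0.6, -2.4]
width: 19.8
```

>>> drive_tool(series=[[1, [0, 0, 0.04], [0, 0, 0]], [1, [0, 0, 0.03], [0, 0, 0]], [1, [0, 0, 0], [0, 0, 0]]])

```text
clock: 11.75
tcp_pos: [485.2, -265.4, 47.3]
tcp_rot: [0.964, 0.267, 0.001, 0.001]
contact_force: [0.0, 1.1, -3.0]
width: 20.0
```

>>> drive_tool(series=[[1, [-0.03, 0.06, 0.03], [0, 0, 0]], [1, [0, 0, 0.03], [0, 0, 0]], [1, [0, 0, 0], [0, 0, 0]]])

```text
clock: 12.05
tcp_pos: [485.1, -268.4, 44.6]
tcp_rot: [0.964, 0.267, 0.0, 0.001]
contact_force: [-1.8, -1.2, 1.6]
width: 19.6
```

>>> drive_tool(series=[[1, [0, 0, 0.03], [0, 0, 0]], [1, [0, 0, 0], [0, 0, 0]]])

```text
clock: 12.25
tcp_pos: [485.1, -268.5, 44.5]
tcp_rot: [0.964, 0.267, -0.0, 0.001]
contact_force: [-5.3, 0.8, 10.9]
width: 19.4
```

Resting on the stage. I'll release, rise and check.

>>> drive_tool(series=[[-0.4, [0, 0, -0.03], [0, 0, 0]], [-0.4, [0, 0, 0], [0, 0, 0]], [-0.4, [0, 0, 0], [0, 0, 0]], [-0.4, [0, 0, 0], [0, 0, 0]], [-0.4, [0, 0, 0], [0, 0, 0]]])

```text
clock: 12.75
tcp_pos: [484.6, -267.4, 43.5]
tcp_rot: [0.964, 0.267, -0.0, -0.0]
contact_force: [-0.9, -0.4, 0.9]
width: 60.0
```

>>> drive_tool(series=[[-0.4, [0, 0, -0.6], [0, 0, 0]], [-0.4, [0, 0, -0.9], [0, 0, 0]], [-0.4, [0, 0, -0.9], [0, 0, 0]], [-0.4, [0, 0, -0.9], [0, 0, 0]], [-0.4, [0, 0, -0.9], [0, 0, 0]]])

```text
clock: 13.25
tcp_pos: [484.5, -267.3, 213.0]
tcp_rot: [0.964, 0.267, -0.0, -0.0]
contact_force: [0.2, -0.6, 0.4]
width: 59.9
```

```bash
python3 go.py 542 260 215;python3 - <<'E'
from m import *
d=snap('wrist');x=d['color'][100:260,180:400]
cv2.imwrite('pics/w8.png',cv2.resize(x,None,fx=3.5,fy=3.5,interpolation=cv2.INTER_CUBIC))
E
```

```text
13.25 [ 484.5 -267.3  213. ] w 59.9 shift units [  8.02 -10.56  -0.05] yaw 31.0 f [ 0.2 -0.6  0.4]
```

View pics/w8.png

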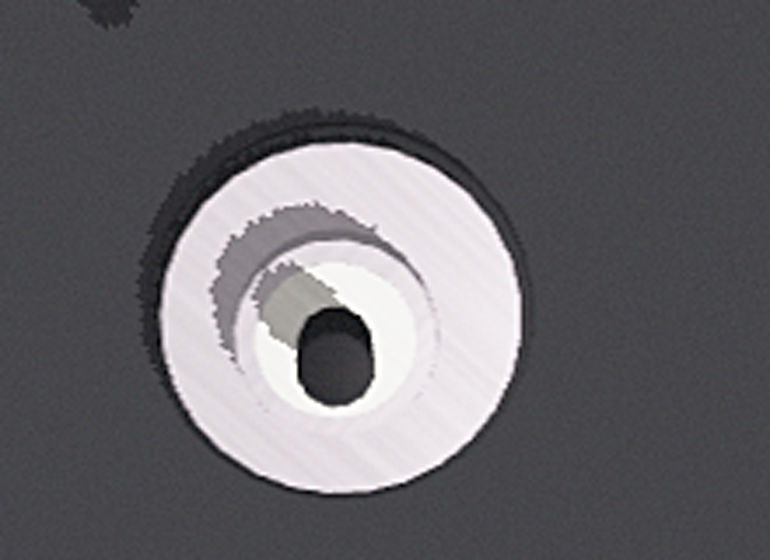

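```bash
python3 - <<'E'
from m import *
d=snap('wrist');o=np.array([180,100])
f=lambda p,z:ray(d,[np.array(p)/3.5+o],z)[0,:2].round(1)
print('stage',f((341,317),16),'knobtop',f((335,369),64),'disc l/r',f((236,335),30),f((440,325),30), 'white circ(16px in)',f((336,340),34))
E
```

```text
stage [ 485.2 -277.7] knobtop [ 481.7 -276.9] disc l/r [ 467.3 -251.7] [ 501.1 -302.3] white circ(16px in) [ 482.1 -277.5]
```

>>> drive_tool(series=[[-0.4, [0.57, -0.75, 0], [0, 0, 0]], [-0.4, [0.57, -0.75, 0], [0, 0, 0]], [-0.4, [0.57, -0.75, 0], [0, 0, 0]], [-0.4, [0.57, -0.75, 0], [0, 0, 0]], [-0.4, [0.57, -0.75, 0], [0, 0, 0]]])

```text
clock: 13.85
tcp_pos: [504.8, -78.6, 210.8]
tcp_rot: [0.964, 0.267, -0.0, -0.0]
contact_force: [1.1, 0.1, -0.6]
width: 59.8
```

>>> drive_tool(series=[[-0.4, [0.57, -0.75, 0], [0, 0, 0]], [-0.4, [0.57, -0.75, 0], [0, 0, 0]], [-0.4, [0.57, -0.75, 0], [0, 0, 0]], [-0.4, [0.57, -0.75, 0], [0, 0, 0]], [-0.4, [0.57, -0.75, 0], [0, 0, 0]]])

```text
clock: 14.35
tcp_pos: [525.2, 108.7, 210.7]
tcp_rot: [0.964, 0.267, -0.001, -0.0]
contact_force: [0.1, -0.7, -0.3]
width: 59.7
```

>>> drive_tool(series=[[-0.4, [0.57, -0.75, 0], [0, 0, 0]], [-0.4, [0.57, -0.75, 0], [0, 0, 0]], [-0.4, [0.57, -0.75, 0], [0, 0, 0]], [-0.4, [0.57, -0.75, 0], [0, 0, 0]], [-0.4, [0, 0, 0], [0, 0, 0]]])

```text
clock: 14.85
tcp_pos: [541.3, 260.7, 210.5]
tcp_rot: [0.963, 0.269, -0.0, -0.001]
contact_force: [-0.0, 0.0, 0.3]
width: 59.6
```

```bash
python3 go.py 542 260 33;python3 - <<'E'
from m import *
d=snap('wrist');x=d['color'][90:260,180:380]
cv2.imwrite('pics/w9.png',cv2.resize(x,None,fx=3.5,fy=3.5,interpolation=cv2.INTER_CUBIC))
E
```

```text
14.85 [541.3 260.7 210.5] w 59.6 shift units [0.01 0.03 4.44] yaw 31.2 f [-0.   0.   0.3]
```

View pics/w9.png

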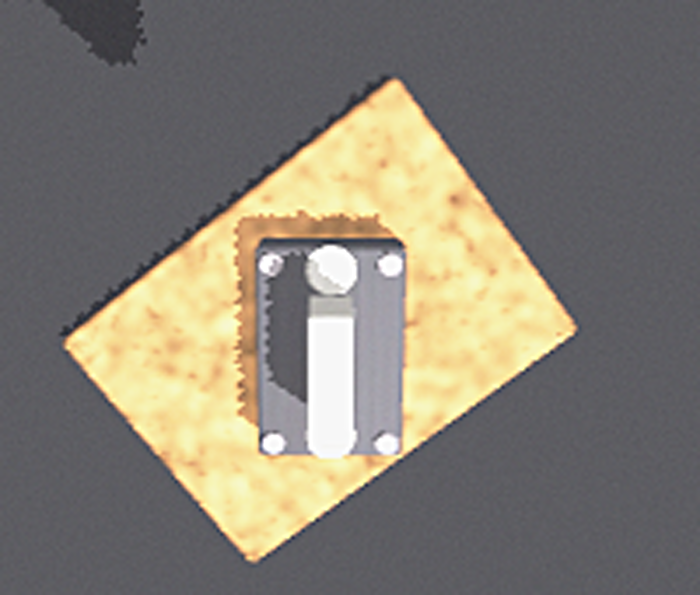

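Puck and stage centres agree within 4 mm. The holder block spans crop (259,249) to (403,455) and is aligned with the tool.

```bash
python3 - <<'E'
from m import *
d=snap('wrist');o=np.array([180,90]);s=bot.observe();M=R.from_quat(s['tcp_rot']).as_matrix()
w=ray(d,np.array([(259,249),(405,247),(402,455),(260,455)])/3.5+o,24)
print(w.mean(0),np.linalg.norm(w-np.roll(w,1,0),axis=1).round(1),((M.T@(w.mean(0)-s['tcp_pos']))/40).round(2))
m=ray(d,np.array([(397,78),(576,330),(253,562),(64,343)])/3.5+o,6);print('mat',m.mean(0))
E
```

```text
[539.01774734 256.45141312  24.        ] [62.3 41.7 62.9 42.9] [-0.06 -0.01  4.66]
mat [538.24792429 260.1670369    6.        ]
```

>>> drive_tool(series=[[-0.4, [-0.06, -0.01, 0.95], [0, 0, 0]], [-0.4, [0, 0, 0.95], [0, 0, 0]], [-0.4, [0, 0, 0.95], [0, 0, 0]], [-0.4, [0, 0, 0.95], [0, 0, 0]], [-0.4, [0, 0, 0.62], [0, 0, 0]]])

```text
clock: 15.45
tcp_pos: [537.9, 253.9, 31.4]
tcp_rot: [0.964, 0.266, -0.002, 0.0]
contact_force: [-1.2, 0.5, 0.1]
width: 59.8
```

>>> drive_tool(series=[[1, [0, 0, 0], [0, 0, 0]], [1, [0, 0, 0], [0, 0, 0]], [1, [0, 0, 0], [0, 0, 0]], [1, [0, 0, 0], [0, 0, 0]], [1, [0, 0, 0], [0, 0, 0]]])

```text
clock: 15.95
tcp_pos: [541.8, 256.2, 37.5]
tcp_rot: [0.964, 0.267, 0.002, 0.0]
contact_force: [-0.4, -1.0, 6.5]
width: 10.6
```

>>> drive_tool(series=[[1, [0, 0, 0], [0, 0, 0]], [1, [0, 0, 0], [0, 0, 0]]])

```text
clock: 16.15
tcp_pos: [541.8, 256.2, 37.4]
tcp_rot: [0.964, 0.267, 0.002, 0.0]
contact_force: [-1.1, -1.1, 6.6]
width: 10.4
```

```bash
python3 go.py 446.5 31 150
```

```text
16.15 [541.8 256.2  37.4] w 10.4 shift units [-4.93  3.6  -2.83] yaw 31.0 f [-1.1 -1.1  6.6]
```

>>> drive_tool(series=[[1, [0, 0, -0.95], [0, 0, 0]], [1, [0, 0, -0.95], [0, 0, 0]], [1, [0, 0, -0.9], [0, 0, 0]], [1, [-0.7, 0.515, 0], [0, 0, 0]], [1, [-0.7, 0.515, 0], [0, 0, 0]]])

```text
clock: 16.65
tcp_pos: [513.8, 191.7, 148.9]
tcp_rot: [0.963, 0.268, 0.002, 0.0]
contact_force: [0.3, -0.9, -3.3]
width: 10.4
```

>>> drive_tool(series=[[1, [-0.7, 0.515, 0], [0, 0, 0]], [1, [-0.7, 0.515, 0], [0, 0, 0]], [1, [-0.7, 0.515, 0], [0, 0, 0]], [1, [-0.7, 0.515, 0], [0, 0, 0]], [1, [-0.7, 0.515, 0], [0, 0, 0]]])

```text
clock: 17.15
tcp_pos: [445.1, 30.4, 147.0]
tcp_rot: [0.964, 0.267, 0.0, 0.0]
contact_force: [0.1, -0.8, -2.9]
width: 10.3
```

>>> drive_tool(series=[[1, [0, 0, 0], [0, 0, 0]], [1, [0, 0, 0], [0, 0, 0]]])

```text
clock: 17.35
tcp_pos: [445.9, 31.2, 147.1]
tcp_rot: [0.964, 0.266, 0.0, -0.0]
contact_force: [-0.9, 0.3, -3.1]
width: 10.4
```

```bash
python3 go.py 446.5 31 38;python3 - <<'E'
from m import *
d=snap('wrist','w10.png')
E
```

```text
17.35 [445.9  31.2 147.1] w 10.4 shift units [0.01 0.01 2.73] yaw 30.9 f [-0.9  0.3 -3.1]
```

View pics/w10.png

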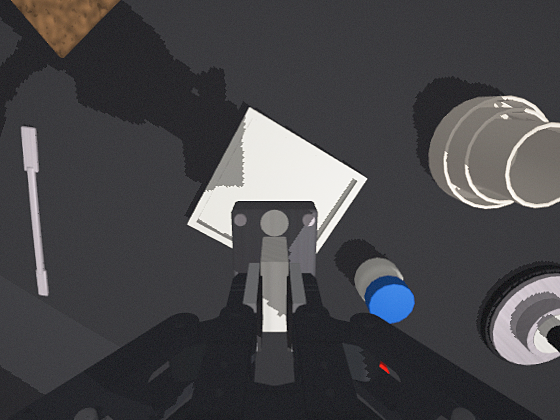

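```bash
python3 - <<'E'
from m import *
d=snap('wrist');s=bot.observe();M=R.from_quat(s['tcp_rot']).as_matrix()
for p,dz in (((274,201),-31),((274,208),-13),((232,215),-13),((317,215),-13)):
    w=ray(d,[p],s['tcp_pos'][2]+dz)[0];print(p,(M.T@(w-s['tcp_pos'])).round(1))
t=ray(d,[(249,108),(367,180)],12);print(t.round(1))
E
```

```text
(274, 201) [30.8  0.4 31. ]
(274, 208) [32.3  0.4 13. ]
(232, 215) [ 28.7 -20.5  13. ]
(317, 215) [28.7 21.8 13. ]
[[503.9  89.7  12. ]
 [504.8 -26.6  12. ]]
```

>>> drive_tool(series=[[1, [0.03, 0, 0.7], [0, 0, 0]], [1, [0, 0, 0.8], [0, 0, 0]], [1, [0, 0, 0.7], [0, 0, 0]], [1, [0, 0, 0.4], [0, 0, 0]], [1, [0, 0, 0], [0, 0, 0]]])

```text
clock: 17.95
tcp_pos: [444.9, 33.5, 40.5]
tcp_rot: [0.963, 0.268, -0.003, -0.001]
contact_force: [-1.0, 0.0, -3.6]
width: 10.2
```

>>> drive_tool(series=[[1, [0, 0, 0.04], [0, 0, 0]], [1, [0, 0, 0.03], [0, 0, 0]], [1, [0, 0, 0], [0, 0, 0]]])

```text
clock: 18.25
tcp_pos: [448.1, 32.1, 41.1]
tcp_rot: [0.964, 0.267, 0.001, 0.0]
contact_force: [0.4, -0.3, -2.8]
width: 10.4
```

>>> drive_tool(series=[[1, [0, 0, 0.03], [0, 0, 0]], [1, [0, 0, 0], [0, 0, 0]]])

```text
clock: 18.45
tcp_pos: [447.4, 32.1, 39.3]
tcp_rot: [0.964, 0.267, 0.0, 0.0]
contact_force: [-0.5, -0.5, -3.6]
width: 10.8
```

```bash
python3 go.py 446.5 31 37
```

```text
18.45 [447.4  32.1  39.3] w 10.8 shift units [-0.03  0.01  0.06] yaw 31.0 f [-0.5 -0.5 -3.6]
```

>>> drive_tool(series=[[1, [-0.02, 0.01, 0.03], [0, 0, 0]], [1, [0, 0, 0.02], [0, 0, 0]], [1, [0, 0, 0], [0, 0, 0]]])

```text
clock: 18.75
tcp_pos: [446.7, 31.2, 37.4]
tcp_rot: [0.964, 0.267, -0.0, 0.0]
contact_force: [-3.4, 0.3, 5.5]
width: 10.2
```

>>> drive_tool(series=[[1, [0, 0, 0.02], [0, 0, 0]], [1, [0, 0, 0], [0, 0, 0]]])

```text
clock: 18.95
tcp_pos: [446.7, 31.1, 37.4]
tcp_rot: [0.964, 0.267, -0.001, 0.0]
contact_force: [-8.1, -0.5, 14.2]
width: 10.1
```

>>> drive_tool(series=[[-0.4, [0, 0, -0.02], [0, 0, 0]], [-0.4, [0, 0, 0], [0, 0, 0]], [-0.4, [0, 0, 0], [0, 0, 0]], [-0.4, [0, 0, 0], [0, 0, 0]], [-0.4, [0, 0, 0], [0, 0, 0]]])

```text
clock: 19.45
tcp_pos: [446.6, 31.3, 36.8]
tcp_rot: [0.964, 0.267, -0.0, -0.0]
contact_force: [0.8, 1.0, -0.1]
width: 60.0
```

>>> drive_tool(series=[[-0.4, [0, 0, -0.6], [0, 0, 0]], [-1, [0, 0, -1], [0, 0, 0]], [-1, [0, 0, -1], [0, 0, 0]], [-1, [0, 0, -1], [0, 0, 0]], [-1, [0, 0, -1], [0, 0, 0]]])

```text
clock: 19.95
tcp_pos: [446.3, 31.4, 222.5]
tcp_rot: [0.964, 0.267, 0.0, 0.0]
contact_force: [1.1, 0.5, -0.2]
width: 85.2
```

```bash
python3 go.py 585 -99 220;python3 - <<'E'
from m import *
d=snap('wrist');x=d['color'][80:280,180:540]
cv2.imwrite('pics/w11.png',cv2.resize(x,None,fx=2.2,fy=2.2,interpolation=cv2.INTER_CUBIC))
E
```

```text
19.95 [446.3  31.4 222.5] w 85.2 shift units [1.29 4.58 0.06] yaw 31.0 f [ 1.1  0.5 -0.2]
```

View pics/w11.png

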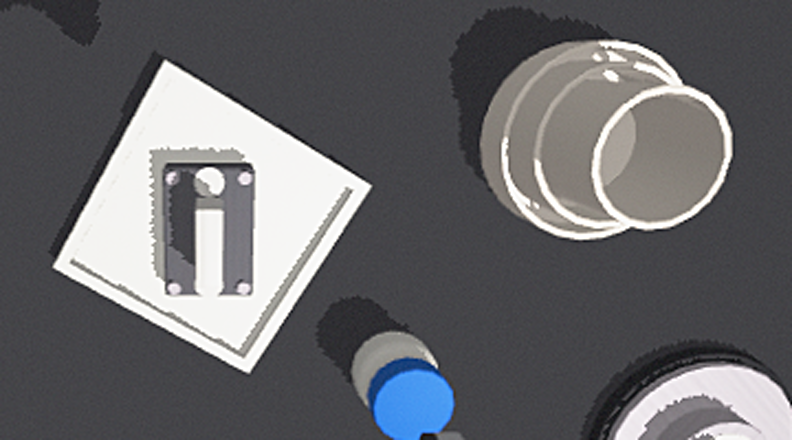

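Holder is centred in the tray (crop (209,233) against tray centre (210,221)) and flat. The small beaker's rim is at crop (663,157).

```bash
python3 - <<'E'
from m import *
d=snap('wrist');f=lambda p,z:ray(d,[np.array(p)/2.2+[180,80]],z)[0,:2].round(1)
w=f((663,157),80);print('rim',w,'holder',f((209,231),24),'tray',f((210,221),12))
s=bot.observe();M=R.from_quat(s['tcp_rot']).as_matrix();print(M.T@(np.r_[w,222]-s['tcp_pos'])/40)
E
```

```text
rim [ 586.  -108.2] holder [452.5  28.9] tray [455.   29.6]
[1.12091768 4.72277363 0.17875995]
```

>>> drive_tool(series=[[-1, [0.24, 0.93, 0], [0, 0, 0]], [-1, [0.24, 0.93, 0], [0, 0, 0]], [-1, [0.24, 0.93, 0], [0, 0, 0]], [-1, [0.24, 0.93, 0], [0, 0, 0]], [-1, [0.24, 0.93, 0], [0, 0, 0]]])

```text
clock: 20.55
tcp_pos: [584.2, -104.5, 219.8]
tcp_rot: [0.964, 0.267, -0.0, -0.0]
contact_force: [0.2, 0.3, 0.8]
width: 85.2
```

>>> drive_tool(series=[[-1, [0, 0, 0.5], [0, 0, 0]], [-1, [0, 0, 0.5], [0, 0, 0]], [-1, [0, 0, 0], [0, 0, 0]]])

```text
clock: 20.85
tcp_pos: [581.2, -102.7, 176.5]
tcp_rot: [0.964, 0.267, -0.003, -0.002]
contact_force: [-0.3, 0.4, -0.4]
width: 85.5
```

```bash
python3 go.py 585 -103 60;python3 - <<'E'
from m import *
d=snap('wrist','w12.png')
E
```

```text
20.85 [ 581.2 -102.7  176.5] w 85.5 shift units [0.09 0.07 2.91] yaw 31.0 f [-0.3  0.4 -0.4]
```

View pics/w12.png

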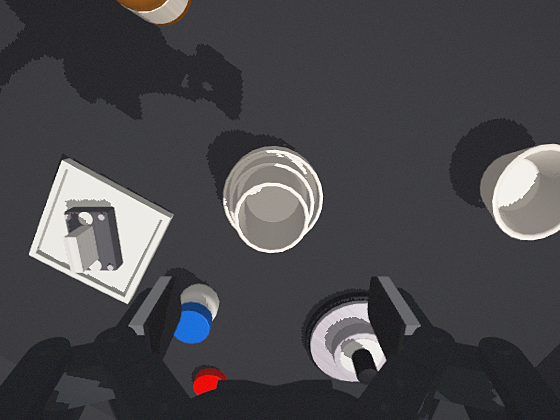

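That was the last picture (16). It shows the small beaker rim at columns 235–309 and rows 183–251, centre (272,217). From here I work numerically.

```bash
python3 - <<'E'
from m import *
d=snap('wrist');s=bot.observe();M=R.from_quat(s['tcp_rot']).as_matrix()
w=ray(d,[(272,217),(235,215),(309,215),(272,183),(272,251)],80);print(w.round(1)[0],((M.T@(w-s['tcp_pos']).T).T).round(1), s['tcp_pos'])
E
```

```text
[ 580. -102.   80.] [[ -1.9  -2.4 100.3]
 [ -0.3 -31.  100.3]
 [ -0.3  26.1 100.3]
 [ 24.9  -2.4 100.3]
 [-30.7  -2.5 100.3]] [ 583.07263531 -103.19101525  180.31041256]
```

>>> drive_tool(series=[[-1, [-0.05, -0.06, 0], [0, 0, 0]], [-1, [0, 0, 0.7], [0, 0, 0]], [-1, [0, 0, 0.7], [0, 0, 0]], [-1, [0, 0, 0.6], [0, 0, 0]], [-1, [0, 0, 0], [0, 0, 0]]])

```text
clock: 21.45
tcp_pos: [578.3, -101.3, 98.4]
tcp_rot: [0.964, 0.267, -0.002, -0.002]
contact_force: [0.0, -0.3, -0.5]
width: 85.0
```

```bash
python3 go.py 580 -102 50;python3 - <<'E'
from m import *
d=snap('wrist');s=bot.observe();M=R.from_quat(s['tcp_rot']).as_matrix()
def proj(P):return cv2.projectPoints(np.array(P,float),cv2.Rodrigues(d['Rm'].T)[0],-d['Rm'].T@d['P'],np.array(d['camera_matrix']),np.array(d['dist_coeffs']))[0].reshape(-1,2)
g=cv2.cvtColor(d['color'],cv2.COLOR_BGR2GRAY)
u=proj([s['tcp_pos']+M@[0,0,s['tcp_pos'][2]-80]]);print(u)
y=int(u[0,1]);print([int(v) for v in g[y,150:400:4]])
E
```

```text
21.45 [ 578.3 -101.3   98.4] w 85.0 shift units [0.03 0.04 1.21] yaw 31.0 f [ 0.  -0.3 -0.5]
[[276.10951586 261.0917088 ]]
[64, 64, 68, 63, 65, 63, 66, 65, 68, 66, 65, 66, 68, 66, 63, 65, 66, 64, 250, 238, 159, 156, 143, 127, 130, 127, 128, 129, 135, 133, 129, 131, 135, 133, 132, 133, 132, 129, 129, 130, 126, 123, 122, 213, 253, 59, 62, 65, 65, 66, 67, 65, 66, 63, 65, 62, 67, 61, 66, 66, 65, 62, 66]
```

Rim spans columns 222–327, centre 274.5 against the tool axis at 276, so it is well centred. I'll go down and close.

>>> drive_tool(series=[[-1, [0, 0, 0.5], [0, 0, 0]], [-1, [0, 0, 0.5], [0, 0, 0]], [-1, [0, 0, 0.2], [0, 0, 0]], [-1, [0, 0, 0], [0, 0, 0]]])

```text
clock: 21.9
tcp_pos: [580.7, -102.4, 53.5]
tcp_rot: [0.964, 0.267, 0.0, 0.0]
contact_force: [-0.1, 0.7, 0.5]
width: 85.2
```

>>> drive_tool(series=[[1, [0, 0, 0], [0, 0, 0]], [1, [0, 0, 0], [0, 0, 0]], [1, [0, 0, 0], [0, 0, 0]], [1, [0, 0, 0], [0, 0, 0]]])

```text
clock: 22.3
tcp_pos: [582.3, -103.0, 55.3]
tcp_rot: [0.964, 0.267, 0.002, 0.001]
contact_force: [-1.2, -0.2, 5.5]
width: 57.0
```

```bash
python3 go.py 537.5 262.5 190
```

```text
22.3 [ 582.3 -103.    55.3] w 57.0 shift units [ 3.75 -8.4  -3.38] yaw 31.0 f [-1.2 -0.2  5.5]
```

>>> drive_tool(series=[[1, [0, 0, 0], [0, 0, 0]], [1, [0, 0, -0.2], [0, 0, 0]], [1, [0, 0, -0.3], [0, 0, 0]], [1, [0, 0, -0.3], [0, 0, 0]], [1, [0, 0, 0], [0, 0, 0]]])

```text
clock: 22.8
tcp_pos: [582.3, -103.1, 87.8]
tcp_rot: [0.964, 0.267, 0.002, 0.001]
contact_force: [-0.1, -0.6, -0.2]
width: 56.9
```

```bash
python3 go.py 537.5 262.5 180
```

```text
22.8 [ 582.3 -103.1   87.8] w 56.9 shift units [ 3.75 -8.4  -2.33] yaw 31.0 f [-0.1 -0.6 -0.2]
```

>>> drive_tool(series=[[1, [0, 0, -0.5], [0, 0, 0]], [1, [0, 0, -0.9], [0, 0, 0]], [1, [0, 0, -0.9], [0, 0, 0]], [1, [0.37, -0.84, 0], [0, 0, 0]], [1, [0.37, -0.84, 0], [0, 0, 0]]])

```text
clock: 23.3
tcp_pos: [572.2, -29.6, 178.8]
tcp_rot: [0.964, 0.266, 0.002, 0.001]
contact_force: [0.3, 0.4, -1.3]
width: 56.8
```

>>> drive_tool(series=[[1, [0.37, -0.84, 0], [0, 0, 0]], [1, [0.37, -0.84, 0], [0, 0, 0]], [1, [0.37, -0.84, 0], [0, 0, 0]], [1, [0.37, -0.84, 0], [0, 0, 0]], [1, [0.37, -0.84, 0], [0, 0, 0]]])

```text
clock: 23.8
tcp_pos: [547.8, 154.0, 176.9]
tcp_rot: [0.964, 0.267, -0.0, 0.0]
contact_force: [0.2, -0.2, -1.5]
width: 57.0
```

>>> drive_tool(series=[[1, [0.37, -0.84, 0], [0, 0, 0]], [1, [0.37, -0.84, 0], [0, 0, 0]], [1, [0.37, -0.84, 0], [0, 0, 0]], [1, [0, 0, 0], [0, 0, 0]], [1, [0, 0, 0], [0, 0, 0]]])

```text
clock: 24.3
tcp_pos: [534.1, 262.2, 176.7]
tcp_rot: [0.963, 0.268, -0.0, 0.0]
contact_force: [-0.3, -0.4, -0.8]
width: 56.7
```

```bash
python3 go.py 537.5 263 60;python3 - <<'E'
from m import *
d=snap('wrist');s=bot.observe();M=R.from_quat(s['tcp_rot']).as_matrix();h=hsv(d)
m=(h[...,2]>225)&(h[...,1]<40); m[:180]=0
ys,xs=np.where(m); k=(xs>150)&(xs<400); ys,xs=ys[k],xs[k]
print(len(ys),xs.min(),xs.max(),ys.min(),ys.max())
z=s['tcp_pos'][2]+24.7
for p in ((274,ys.min()),(274,ys.max()),(xs.min(),260),(xs.max(),260)): print(p,(M.T@(ray(d,[p],z)[0]-s['tcp_pos'])).round(1))
c=big((h[...,1]>60)&(h[...,2]>90)&(h[...,0]<30)&(h[...,0]>5),(280,190),150,5);q=ray(d,cv2.convexHull(c).reshape(-1,2),6);print(cv2.minAreaRect(q[:,:2].astype(np.float32)))
cv2.imwrite('pics/w13.png',d['color'])
print([(int(v),int(t)) for v,t in zip(h[150:400:6,274,2],h[150:400:6,274,1])])
E
```

```text
24.3 [534.1 262.2 176.7] w 56.7 shift units [0.08 0.02 2.92] yaw 31.1 f [-0.3 -0.4 -0.8]
1755 207 399 269 398
(274, np.int64(269)) [ 19.   -0.6 -24.7]
(274, np.int64(398)) [-49.1  -0.5 -24.7]
(np.int64(207), 260) [ 22.9 -27.1 -24.7]
(np.int64(399), 260) [ 22.9  49.1 -24.7]
((538.3123779296875, 263.5703430175781), (95.0738754272461, 129.7877655029297), 68.80548858642578)
[(247, 102), (237, 122), (247, 97), (247, 98), (247, 101), (246, 108), (209, 132), (247, 92), (247, 99), (165, 6), (177, 26), (178, 21), (176, 26), (178, 21), (177, 23), (176, 22), (176, 23), (190, 27), (207, 26), (209, 22), (209, 23), (210, 21), (210, 24), (183, 22), (179, 20), (176, 22), (179, 24), (178, 21), (177, 20), (177, 23), (176, 22), (176, 25), (178, 21), (174, 23), (177, 24), (172, 21), (255, 0), (88, 20), (87, 12), (86, 12), (46, 33), (56, 41)]
```

```bash
python3 - <<'E'
from m import *
d=snap('wrist');s=bot.observe();M=R.from_quat(s['tcp_rot']).as_matrix();h=hsv(d)
print(h[198:210,274,1].tolist(), h[244:258,274,2].tolist(), h[360:374,274,2].tolist())
for p,dz in (((274,203),-45),((274,250),25),((274,369),25)): print(p,(M.T@(ray(d,[p],s['tcp_pos'][2]+dz)[0]-s['tcp_pos'])).round(1))
b=h[225]; m=np.where((b[:,1]<45)&(b[:,2]>120))[0]; print(m[(m>150)&(m<400)][[0,-1]])
E
```

```text
[101, 112, 107, 102, 97, 101, 6, 17, 25, 24, 23, 24] [177, 178, 179, 177, 176, 180, 176, 174, 186, 223, 215, 213, 209, 208] [172, 175, 171, 255, 250, 248, 255, 243, 78, 78, 88, 86, 86, 84]
(274, 203) [25.9 -0.4 45. ]
(274, 250) [ 27.3  -0.3 -25. ]
(274, 369) [-31.3  -0.3 -25. ]
[234 314]
```

>>> drive_tool(series=[[1, [0.14, 0.01, 0.7], [0, 0, 0]], [1, [0, 0, 0.9], [0, 0, 0]], [1, [0, 0, 0.8], [0, 0, 0]], [1, [0, 0, 0.55], [0, 0, 0]], [1, [0, 0, 0], [0, 0, 0]]])

```text
clock: 24.9
tcp_pos: [536.7, 262.2, 54.9]
tcp_rot: [0.964, 0.266, -0.004, 0.0]
contact_force: [-0.4, -0.3, -0.4]
width: 56.8
```

>>> drive_tool(series=[[1, [0, 0, 0.04], [0, 0, 0]], [1, [0, 0, 0.04], [0, 0, 0]], [1, [0, 0, 0], [0, 0, 0]]])

```text
clock: 25.2
tcp_pos: [540.7, 264.5, 57.3]
tcp_rot: [0.964, 0.267, 0.001, 0.0]
contact_force: [-0.6, -0.8, -0.8]
width: 56.6
```

```bash
python3 go.py 540 264.5 51.3
```

```text
25.2 [540.7 264.5  57.3] w 56.6 shift units [-0.02 -0.01  0.15] yaw 31.0 f [-0.6 -0.8 -0.8]
```

>>> drive_tool(series=[[1, [0, 0, 0.04], [0, 0, 0]], [1, [0, 0, 0.04], [0, 0, 0]], [1, [0, 0, 0], [0, 0, 0]]])

```text
clock: 25.5
tcp_pos: [539.4, 264.4, 52.4]
tcp_rot: [0.964, 0.267, -0.0, -0.0]
contact_force: [-0.7, -0.9, -0.8]
width: 56.9
```

>>> drive_tool(series=[[1, [0, 0, 0.03], [0, 0, 0]], [1, [0, 0, 0], [0, 0, 0]]])

```text
clock: 25.7
tcp_pos: [539.6, 264.5, 51.5]
tcp_rot: [0.964, 0.267, 0.0, -0.0]
contact_force: [-0.2, -0.4, 0.4]
width: 57.0
```

>>> drive_tool(series=[[1, [0, 0, 0.02], [0, 0, 0]], [1, [0, 0, 0], [0, 0, 0]]])

```text
clock: 25.9
tcp_pos: [539.7, 264.6, 51.5]
tcp_rot: [0.964, 0.267, 0.0, 0.0]
contact_force: [-3.0, -0.5, 5.3]
width: 56.6
```

Touching the mat. I'll release and rise clear.

>>> drive_tool(series=[[-1, [0, 0, -0.02], [0, 0, 0]], [-1, [0, 0, 0], [0, 0, 0]], [-1, [0, 0, 0], [0, 0, 0]], [-1, [0, 0, 0], [0, 0, 0]], [-1, [0, 0, 0], [0, 0, 0]]])

```text
clock: 26.4
tcp_pos: [539.4, 264.4, 51.1]
tcp_rot: [0.964, 0.267, -0.0, 0.0]
contact_force: [0.8, -0.8, -0.4]
width: 85.3
```

>>> drive_tool(series=[[-1, [0, 0, -0.4], [0, 0, 0]], [-1, [0, 0, -0.8], [0, 0, 0]], [-1, [0, 0, -0.9], [0, 0, 0]], [-1, [0, 0, -0.9], [0, 0, 0]], [-1, [0, 0, -0.9], [0, 0, 0]]])

```text
clock: 26.9
tcp_pos: [539.5, 264.4, 210.2]
tcp_rot: [0.964, 0.267, 0.001, 0.0]
contact_force: [0.8, 0.3, 0.4]
width: 85.4
```

>>> drive_tool(series=[[-1, [-0.8, 0, 0], [0, 0, 0]], [-1, [-0.8, 0, 0], [0, 0, 0]], [-1, [0, 0, 0], [0, 0, 0]]])

```text
clock: 27.2
tcp_pos: [481.6, 230.4, 207.7]
tcp_rot: [0.964, 0.267, -0.001, 0.0]
contact_force: [0.3, 0.8, -0.5]
width: 85.7
```

```bash
python3 go.py 540 264.5 215; python3 - <<'E'
from m import *
d=snap('wrist','w14.png');h=hsv(d);H,S,V=h[...,0],h[...,1],h[...,2]
def proj(P):return cv2.projectPoints(np.array(P,float),cv2.Rodrigues(d['Rm'].T)[0],-d['Rm'].T@d['P'],np.array(d['camera_matrix']),np.array(d['dist_coeffs']))[0].reshape(-1,2)
u=proj([[538,263,76],[538,263,6]]);print('expect',u.round(1))
x,y=map(int,u[0])
mat=((S>60)&(V>80)&(H<30)&(H>5)).astype(np.uint8)
c=big(mat,(x,y),130,5);q=ray(d,cv2.convexHull(c).reshape(-1,2),6);print('mat',cv2.minAreaRect(q[:,:2].astype(np.float32)))
c=big((S<45)&(V>110),(x,y),62,5);print('beaker bbox',cv2.boundingRect(c))
# rim: bright pixels
m=(V>235)&(S<30);ys,xs=np.where(m);k=np.hypot(xs-x,ys-y)<60;xs,ys=xs[k],ys[k]
w=ray(d,np.c_[xs,ys],76)[:,:2].astype(np.float32)
print('rim px bbox',xs.min(),xs.max(),ys.min(),ys.max(),'circle',cv2.minEnclosingCircle(w))
# full hull silhouette predicted vs observed
a=np.linspace(0,6.283,60);P=np.r_[[[538+29*np.cos(t),263+29*np.sin(t),z] for z in (6,76) for t in a]]
print('pred bbox',cv2.boundingRect(proj(P).astype(np.float32)))
E
```

```text
27.2 [481.6 230.4 207.7] w 85.7 shift units [ 1.69  0.02 -0.19] yaw 31.0 f [ 0.3  0.8 -0.5]
expect [[275.2 125.9]
 [275.1 121.8]]
mat ((537.9544067382812, 263.37811279296875), (95.61442565917969, 129.7303466796875), 68.70088958740234)
beaker bbox (240, 90, 71, 73)
rim px bbox 243 310 90 161 circle ((537.49658203125, 262.8193054199219), 28.72508430480957)
pred bbox (239, 87, 73, 75)
```

The beaker is on the mat: rim circle (537.5, 262.8) against mat (538.0, 263.4), and its silhouette matches an upright one. Next I check the rest against the initial top view.

```bash
python3 - <<'E'
from m import *
a0=cv2.imread('pics/top0.png');d=snap('top','topE.png')
def circ(img,z,near,r,mask):
    h=cv2.cvtColor(img,cv2.COLOR_BGR2HSV).astype(int);c=big(mask(h),near,r);w=ray(d,c.reshape(-1,2),z)[:,:2].astype(np.float32)
    return [np.round(v,1) for v in cv2.minAreaRect(w)]
blk=lambda h:h[...,2]<70
print('stage',circ(d['color'],16,(387,243),28,lambda h:h[...,2]>110)[:2])
print('knob',circ(d['color'],64,(390,238),10,blk))
print('holder',circ(d['color'],24,(260,257),20,lambda h:h[...,2]<150))
for n,z,p,r,m in (('jar',50,(313,264),13,lambda h:(h[...,1]>120)&(h[...,2]>90)),('bottle',105,(244,157),16,lambda h:(h[...,1]>120)&(h[...,2]>60)),('nest',28,(316,201),27,lambda h:h[...,2]>110)):
    print(n,circ(a0,z,p,r,m)[:2],circ(d['color'],z,p,r,m)[:2])
for box in ((130,230,210,300),): pass
h=cv2.cvtColor(d['color'],cv2.COLOR_BGR2HSV); print(h[240:275:3,240:282:3,2])
E
```

```text
stage [array([ 477.7, -272.9]), array([109. , 110.4])]
knob [array([ 476.4, -267. ]), array([13.8, 16.5]), np.float64(0.0)]
holder [array([439. ,  45.3]), array([64.2, 18.6]), np.float64(30.7)]
jar [array([428.1, -96.4]), array([40.6, 39.3])] [array([429.8, -95.9]), array([39.1, 41.6])]
bottle [array([667.6,  65.8]), array([45. , 50.7])] [array([669.4,  66.4]), array([46.3, 47.5])]
nest [array([ 576.5, -102.2]), array([93.1, 96.3])] [array([ 575.6, -102.8]), array([91.5, 94.9])]
[[241 242 241 241 240 210 199 229 242 241 242 242 241 231]
 [241 240 241 233 179 140 131 153 238 242 241 242 241 230]
 [240 238 200 131 226 230 110 100 193 241 242 242 241 230]
 [237 164 138  79 134 227 183 101 114 231 242 242 242 231]
 [241 196 127  67  68 224 233 132  98 159 240 243 242 231]
 [241 238 160  84  55 144 236 213 101  99 221 242 243 230]
 [241 241 225 133  71  65 207 238 163 102 141 238 242 230]
 [241 241 240 179 103  64 109 232 220 107 113 206 241 231]
 [240 242 242 207 143  97  92 161 235 209 125 200 242 229]
 [241 241 241 241 186 116  99 129 229 220 236 243 242 228]
 [241 242 242 241 233 164 164 139 226 242 242 243 244 231]
 [241 243 242 241 242 241 234 240 241 242 242 242 242 231]]
```

```bash
python3 -c "
from h import *
print(bot.observe()['contact_force']); print(bot.hand_in())"
```

```text
[ 0.53899141 -0.7547687   0.66404861]
the job is handed in; nothing more can be done
None
```

I did the swap, put the smallest beaker on the cork mat, and handed the job in at about 27 s on the robot's clock. The hand-in gives no verdict.

The pellet holder was parked on the mat, the puck went to the stage, the holder went to the tray, and the small beaker was lifted out of the nest onto the mat. All releases were made after touch-down was felt.

Last checks:

| Item | Result |
|---|---|
| Beaker | Rim centre about 1 mm from the mat centre. Its outline matches an upright beaker. |
| Puck | About 4 mm off the stage centre in the wrist view. The top view put it about 6 mm off, because only part of the knob was masked. Both are within the 13 mm limit. |
| Holder | About 3 mm off the tray centre in the wrist view, and flat. The numeric top-view mask failed here because the bright tab split the block; the raw pixels still look centred. |
| Nest, bottle, jar | Positions in the top view match the start within 2 mm, which is about the calibration error. |

The arm was clear of everything at the end, with the force reading within noise. I viewed all 16 pictures allowed, so the final beaker and top-view checks were numeric only.

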